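# Refit the hob's control knob and hold it pressed in

## Task

The control knob has come off the compact hob. Pick it up, turn it so that its white mark lines up with the white tick on the hob, slide it fully onto the D-shaped shaft, then press it in against the spring, as one does to start the hob. Finish still gripping the knob and holding it pressed in, and leave the things standing around where they are.

Things in the scene. Friction and masses are not known exactly. Their poses are not given: they have to be found in the camera images.
- knob_center (a point): Centre (half-way up) of the loose grey knob, which stands upright on the worktop: a straight bar 56 mm long (its x), 26 mm wide (its y, the sides to grip), 38 mm tall (its z, up), with an aluminium skirt 50 mm across round its lowest 5 mm. A white mark on the top and on the end face shows its +x end. About 60 g.
- knob_socket (a point): Mouth of the knob's D-shaped socket: on the knob's axis in its underside, 19 mm below knob_center, same axes. The socket is 18 mm across and 20 mm deep, open below; its flat wall is 5 mm from the axis on the +x (white mark) side.
- stem_tip (a point): Centre of the top end of the upright steel D-shaft on the hob's top, at its left. 16 mm across, 28 mm tall above the hob. Its flat, 4 mm from the axis, faces its +x, where a white tick lies on the hob; z is up. The last 5 mm taper inward by 2.5 mm, flat included. It cannot turn; it sinks when pressed. With the knob fully on, knob_center is 1 mm below stem_tip.
- stem (a joint): How far the shaft is pressed down, 0 to 0.006 m (stop). It springs back: about 3.5 N at first movement, 7.7 N at the stop, where the knob's underside is still 2 mm clear of the hob.
- hob: Black-topped aluminium hob, fixed, 200 mm (its x) by 300 mm (its y), flat top 50 mm above the worktop; origin at the centre of its underside. The shaft's axis is at (0, 105) mm in its frame, and the shaft's x is the hob's x.
- salt: Bystander: glass salt shaker with a grey cap, 44 mm across, 90 mm tall; origin at the centre of its underside.
- olives: Bystander: jar of olives with a yellow lid, 68 mm across, 112 mm tall; origin under its centre.
- jigger: Bystander: brass-coloured jigger, 44 mm across, 78 mm tall; origin under its centre.
- glass: Bystander: clear tumbler, 81 mm across, 93 mm tall; origin under its centre.
- bitters: Bystander: small brown bottle with a yellow cap, 48 mm across, 136 mm tall; origin under its centre.
There are look-alikes about, which are no part of the job. Leave any red look-alike of the part that bears knob_center alone.

How it is judged:
By the outcome, as a careful person would: the job done as asked, in the order asked, and still so for the second after the job is handed in, while the arm keeps its last pose, push and grip.
It also fails if it takes over 35 s, if anything falls off the work surface, if the arm or the gripper's body presses on something with over 40 N, if the wrist force passes 120 N, or if a joint passes its speed limit or range.

## Robot

A 7-joint arm with a two-finger parallel gripper is mounted at the origin on a cart in front of the work surface, level with it; the furniture and walls round the work are solid. World frame = base frame: x ahead of the robot, y to its left, z up, the work surface at z = 0. Lengths are in mm, angles in rad, forces in N, time in s.
With the tool pointing down it reaches from about 400 to 875 mm from the base axis. Payload 4.4 kg.
Tool frame: the origin (TCP) lies at the very end of the fingers, on their centre line; the grasp point (between the pads) lies 19 mm behind it; z points along the fingers, y is the line along which they close (so a half turn about z gives the same grasp; the last joint's range is limited). The gripper opens to 85 mm and grips with 20 to 120 N. Pads are 22 mm wide; open, the fingers measure 114 mm over their backs; the gripper's body (76 mm by 85 mm) begins 54 mm behind the grasp point. The pads swing forward as they close: fully open they stand 13 mm farther back than shut.
Start: joints at [1.04, 0.628, 0.038, 1.517, -0.027, 0.996, -0.02], TCP at [291.387, -581.043, 231.313] pointing down, gripper open.
Joint ranges: [-3.06, 3.06], [-0.37, 2.12], [-1.25, 1.32], [0.18, 2.47], [-1.1, 4.24], [0.23, 1.98], [-2.94, 2.94]. Speed limits (rad/s): [2.57, 2.57, 3.14, 3.14, 3.14, 3.14, 3.14].

## Interface

Orientations are given as [roll, pitch, yaw] about the fixed x, y, z axes, in that order (R = Rz(yaw) Ry(pitch) Rx(roll)).
In Python, from cell import ctrl gives the robot as it stands.
- The arm moves only by the tool jog_arm, never from a script. Its argument "plan" is a list of rows, each an object of numbers: "tx", "ty", "tz": the shift along the tool's x, y, z as a fraction of full scale; "wx", "wy", "wz": the turn, a rotation vector about the tool's x, y, z as a fraction of full scale; "claw": the closure, from 0 (fully open) to 1 (shut). In form: [{"tx": .., "ty": .., "tz": .., "wx": .., "wy": .., "wz": .., "claw": ..}, ...]. A call has 1 to 12 rows; each row is the pose to reach, as a shift and turn from the pose commanded when the call began, along the tool's axes at that moment; what a row does not reach only later rows make up. Full scale, the value 1, is 300 mm for a shift and 90 degrees for a turn. A row lasts 1/10 s, in which the tool goes at most 50 mm and 8.59 degrees, less where a joint would pass 70% of its speed; a pose out of reach is approached as far as the arm can. A call with a number of a shift or a turn outside -1 to 1 is refused whole. A call with a gripper value outside its range is refused whole. The fingers move at their own pace and stop on an object; the grip force is fixed at half the most. Time passes only in rows, so rows that repeat a pose let the fingers close. It gives the time, the measured TCP pose, the force, the opening and the grip force at its end, in the units of the state.
- ctrl.read_state(): the state, without advancing time (a new reading comes with each control period).
- ctrl.get_image(name): name is "scene" or "top" or "wrist"; returns a dict with "img" (420x560x3 uint8, red, green, blue), "depth" (420x560 float32, mm along the optical axis (not along the pixel's ray), 0 where there is no reading), "fx", "fy", "cx", "cy" (pixels), "distortion" ([k1, k2, p1, p2, k3] as OpenCV has them; the pictures are not rectified), "position" and "orientation" of the camera in the world; the wrist camera has in their place "hand_eye" (4x4, takes a point from camera to tool coordinates, whose origin is the TCP and whose axes are the flange's). Camera axes: x right, y down, z forward; pixel columns grow to the right and rows downward; lengths in mm; the calibration is good to about 2 mm. A picture is of the moment at which its call begins: read the wrist's pose just before it.
- ctrl.finish_job(): hands the job in; it is judged then, once.
Trained networks look in a picture, given as the dict that the camera call returned (one of the last four; its "shot" number tells which), for a name from the list of things; names that differ only in an ending like _2 or _b are one class to them, and where a whole thing is asked for, a point or a joint stands for the part that bears it (a point fixed in the world has none). Each returns a list of dicts, best first, with "score" (0 to 1); they miss things now and then, are a little off and sometimes report something else, mostly with a low value. They report only what shows in the picture. A call takes as long as a camera call. They do not tell look-alikes from the thing itself.
- ctrl.trace(picture, thing): "pixels" (420x560 bool, what is visible of it) and "extent" ([centre column, centre row, width, height] in pixels, round what is visible of it).
The state is a dict: "clock": time; "qpos": joint angles; "qd": joint speeds; "tau": joint torques, N m; "eef_pos": TCP position; "tool_rot": TCP orientation; "force": force on the tool from outside, world axes, zero at the start; "torque": the same for the moment, N m; "width": finger opening in mm; "gripper_force": force on a finger pad.
Only numpy, scipy, OpenCV 4.12 (cv2) and the standard library are available. Lean on these libraries where they do the work, as an engineer would, in place of code of your own. Each camera call takes 0.05 s, during which the arm holds its last target. There are 200 camera calls.

## Working session

There is one attempt and no reset: what is moved stays moved. The work goes in short steps, Python scripts to look and compute and a tool call to move; the robot and the scene stay as the last step left them, time stands still between calls to the robot, and variables do not carry over. Pictures are saved under pics/ and viewed, at most 10 in all, crops included, and the job is handed in when it is done.

Besides the shell and the picture viewer there is one more tool, called as name(argument=value, ...), one argument or row to a line, values as JSON. jog_arm: Moves the arm, as the interface text tells. Shift numbers are shares of 300 mm and turn numbers shares of 90 degrees, none past 1 either way. Its arguments: {"type":"object","properties":{"plan":{"type":"array"}},"required":["plan"]}

```bash
mkdir -p pics; cat > h.py <<'E'
import numpy as np, cv2
from scipy.spatial.transform import Rotation as R
from cell import ctrl
def Rm(o):
    o=np.array(o,float)
    return o if o.shape==(3,3) else (R.from_euler('xyz',o).as_matrix() if o.size==3 else None)
def pose(p,st=None):
    if 'hand_eye' in p:
        H=np.array(p['hand_eye']); T=np.eye(4); T[:3,:3]=Rm(st['tool_rot']); T[:3,3]=st['eef_pos']; M=T@H
        return M[:3,:3],M[:3,3]
    return Rm(p['orientation']),np.array(p['position'],float)
def KD(p): return np.array([[p['fx'],0,p['cx']],[0,p['fy'],p['cy']],[0,0,1.]]),np.array(p['distortion'],float)
def cloud(p,mask,st=None):
    K,D=KD(p); v,u=np.nonzero(mask&(p['depth']>0))
    n=cv2.undistortPoints(np.stack([u,v],1).astype(float)[:,None],K,D)[:,0]
    z=p['depth'][v,u]; c=np.c_[n*z[:,None],z]; r,t=pose(p,st)
    return c@r.T+t,np.c_[u,v]
def onplane(p,uv,z,st=None):
    K,D=KD(p); n=cv2.undistortPoints(np.array(uv,float).reshape(-1,1,2),K,D)[:,0]
    r,t=pose(p,st); d=np.c_[n,np.ones(len(n))]@r.T
    return t+d*((z-t[2])/d[:,2])[:,None]
E
python3 - <<'E'
from h import *
s=ctrl.read_state(); print(s['clock'],s['eef_pos'],s['tool_rot'],s['width'])
for n in ['top','scene']:
    p=ctrl.get_image(n); cv2.imwrite(f'pics/{n}0.png',p['img'][...,::-1]); print(n,p['fx'],p['position'],p['orientation'])
    for th in ['knob_center','stem_tip','hob','salt','olives','jigger','glass','bitters']:
        for d in ctrl.trace(p,th)[:3]:
            c,_=cloud(p,d['pixels']); 
            if len(c): print(th,round(d['score'],2),np.round(d['extent']),np.percentile(c,[5,50,95],axis=0).round().tolist())
E
```

```text
0.0 [ 291.12815155 -580.45625377  230.39602309] [-3.13970126e+00  9.50505815e-06  4.64841371e-01] 85.1783601503061
top 397.3005325199667 [ 417.56254559  -17.59144611 1281.51175668] [-3.03617243 -0.01036529 -1.59234443]
knob_center 0.7 [187. 233.  20.  23.] [[477.0, 240.0, 3.0], [500.0, 256.0, 37.0], [523.0, 281.0, 42.0]]
knob_center 0.68 [158. 259.  17.  20.] [[396.0, 329.0, 3.0], [418.0, 341.0, 36.0], [443.0, 358.0, 43.0]]
knob_center 0.66 [209. 258.  15.  12.] [[404.0, 177.0, 6.0], [425.0, 192.0, 38.0], [444.0, 209.0, 43.0]]
stem_tip 0.35 [302. 226.  93.  67.] [[426.0, -242.0, 46.0], [513.0, -108.0, 51.0], [603.0, 24.0, 55.0]]
hob 0.69 [301. 226.  95.  65.] [[426.0, -243.0, 46.0], [513.0, -109.0, 51.0], [603.0, 24.0, 55.0]]
hob 0.43 [243. 165.  26.  27.] [[672.0, 44.0, 46.0], [695.0, 71.0, 112.0], [728.0, 98.0, 116.0]]
salt 0.59 [214. 202.  12.   8.] [[579.0, 148.0, 31.0], [592.0, 163.0, 80.0], [610.0, 181.0, 91.0]]
olives 0.79 [244. 165.  26.  26.] [[672.0, 43.0, 32.0], [695.0, 71.0, 112.0], [728.0, 99.0, 116.0]]
jigger 0.69 [421. 207.  24.  18.] [[547.0, -506.0, 4.0], [563.0, -48
[... 964 characters left out ...]
hob 0.34 [217. 237.  16.  32.] [[580.0, 155.0, 0.0], [588.0, 177.0, 43.0], [611.0, 187.0, 88.0]]
salt 0.7 [219. 237.  15.  35.] [[580.0, 155.0, 3.0], [588.0, 177.0, 47.0], [609.0, 187.0, 88.0]]
salt 0.64 [211. 300.  26.  23.] [[393.0, 338.0, -0.0], [413.0, 358.0, 25.0], [446.0, 369.0, 39.0]]
olives 0.79 [222. 209.  24.  34.] [[672.0, 57.0, 24.0], [686.0, 89.0, 76.0], [722.0, 106.0, 114.0]]
jigger 0.69 [360. 176.  14.  23.] [[549.0, -511.0, 4.0], [563.0, -483.0, 37.0], [585.0, -470.0, 78.0]]
bitters 0.62 [263. 191.  15.  39.] [[656.0, -147.0, 15.0], [670.0, -80.0, 66.0], [722.0, -66.0, 131.0]]
bitters 0.32 [219. 239.  14.  34.] [[580.0, 156.0, 6.0], [587.0, 178.0, 47.0], [605.0, 188.0, 88.0]]
```

View pics/top0.png

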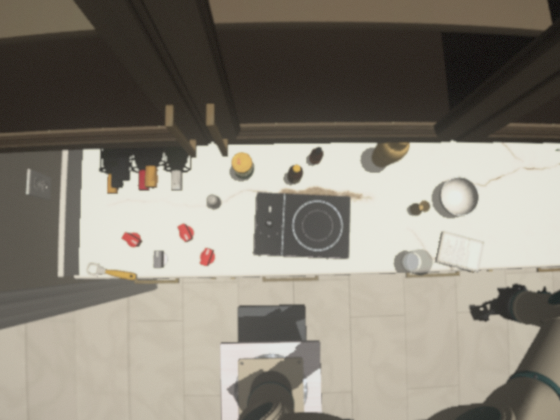

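View pics/scene0.png

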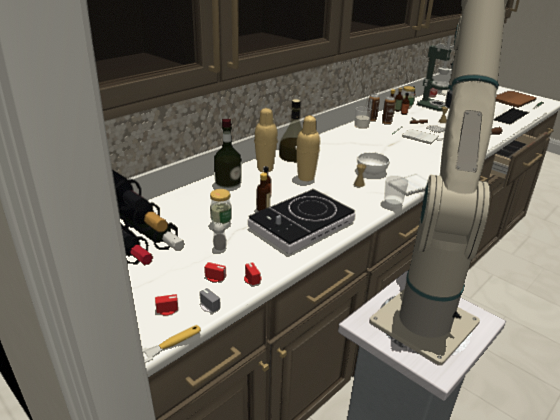

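The grey knob is at about (158,259) in top and (210,300) in scene. The three others are red, and the hob's shaft is at about (277,220) in scene. I'll move across now.

jog_arm(
  plan=[
    {"tx": 0.88,"ty": -0.64,"tz": -0.15,"wz": 0.296,"claw": 0},
    {"tx": 0.88,"ty": -0.64,"tz": -0.15,"wz": 0.296,"claw": 0},
    {"tx": 0.88,"ty": -0.64,"tz": -0.15,"wz": 0.296,"claw": 0},
    {"tx": 0.88,"ty": -0.64,"tz": -0.15,"wz": 0.296,"claw": 0},
    {"tx": 0.88,"ty": -0.64,"tz": -0.15,"wz": 0.296,"claw": 0},
    {"tx": 0.88,"ty": -0.64,"tz": -0.15,"wz": 0.296,"claw": 0},
    {"tx": 0.88,"ty": -0.64,"tz": -0.15,"wz": 0.296,"claw": 0},
    {"tx": 0.88,"ty": -0.64,"tz": -0.15,"wz": 0.296,"claw": 0},
  ],
)

```text
invalid input at $.plan[0]: expected keys tx, ty, tz, wx, wy, wz, claw
```

```bash
python3 - <<'E'
from h import *
s=ctrl.read_state(); print(s['clock'],s['eef_pos'],s['tool_rot'],s['qpos'])
p=ctrl.get_image('wrist'); print(np.round(p['hand_eye'],3))
a=cv2.imread('pics/top0.png')[240:280,130:190]; b=cv2.imread('pics/scene0.png')[270:330,170:260]
c=np.hstack([cv2.resize(a,(390,300),interpolation=2),cv2.resize(b,(405,300),interpolation=2)]); cv2.imwrite('pics/c.png',c)
E
```

```text
0.9 [ 291.39536171 -581.02318606  231.31591983] [-3.14158265e+00 -4.99050146e-05  4.64806319e-01] [ 1.04018931  0.62838641  0.03848551  1.51741886 -0.02700586  0.99631425
 -0.0199838 ]
[[ 0.0000e+00 -9.5000e-01 -3.1300e-01  8.1281e+01]
 [ 1.0000e+00  0.0000e+00  1.0000e-03 -9.0000e-01]
 [-1.0000e-03 -3.1300e-01  9.5000e-01 -1.4384e+02]
 [ 0.0000e+00  0.0000e+00  0.0000e+00  1.0000e+00]]
```

View pics/c.png

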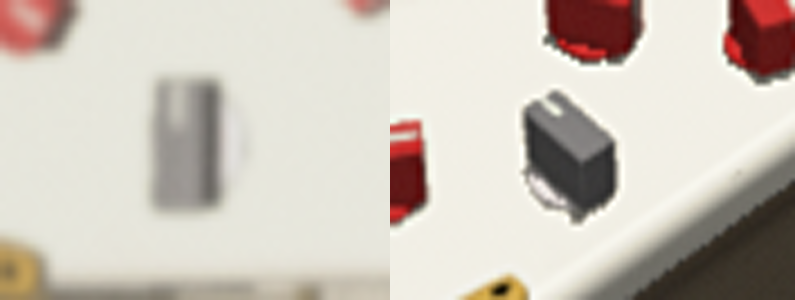

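The crop shows the knob's white mark pointing towards image-up, so its yaw is near 0.

jog_arm(
  plan=[
    {"tx": 0.88,"ty": -0.64,"tz": -0.15,"wx": 0,"wy": 0,"wz": 0.296,"claw": 0},
    {"tx": 0.88,"ty": -0.64,"tz": -0.15,"wx": 0,"wy": 0,"wz": 0.296,"claw": 0},
    {"tx": 0.88,"ty": -0.64,"tz": -0.15,"wx": 0,"wy": 0,"wz": 0.296,"claw": 0},
    {"tx": 0.88,"ty": -0.64,"tz": -0.15,"wx": 0,"wy": 0,"wz": 0.296,"claw": 0},
    {"tx": 0.88,"ty": -0.64,"tz": -0.15,"wx": 0,"wy": 0,"wz": 0.296,"claw": 0},
    {"tx": 0.88,"ty": -0.64,"tz": -0.15,"wx": 0,"wy": 0,"wz": 0.296,"claw": 0},
    {"tx": 0.88,"ty": -0.64,"tz": -0.15,"wx": 0,"wy": 0,"wz": 0.296,"claw": 0},
    {"tx": 0.88,"ty": -0.64,"tz": -0.15,"wx": 0,"wy": 0,"wz": 0.296,"claw": 0},
  ],
)

```text
clock: 1.75
eef_pos: [444.7, -285.9, 277.0]
tool_rot: [-3.139, -0.003, 0.009]
force: [0.2, -0.6, 0.1]
width: 85.4
gripper_force: 0.0
```

jog_arm(
  plan=[
    {"tx": 0.2,"ty": -0.95,"tz": 0,"wx": 0,"wy": 0,"wz": 0,"claw": 0},
    {"tx": 0.2,"ty": -0.95,"tz": 0,"wx": 0,"wy": 0,"wz": 0,"claw": 0},
    {"tx": 0.2,"ty": -0.95,"tz": 0,"wx": 0,"wy": 0,"wz": 0,"claw": 0},
    {"tx": 0.2,"ty": -0.95,"tz": 0,"wx": 0,"wy": 0,"wz": 0,"claw": 0},
    {"tx": 0.2,"ty": -0.95,"tz": 0,"wx": 0,"wy": 0,"wz": 0,"claw": 0},
    {"tx": 0.2,"ty": -0.95,"tz": 0,"wx": 0,"wy": 0,"wz": 0,"claw": 0},
    {"tx": 0.2,"ty": -0.95,"tz": 0,"wx": 0,"wy": 0,"wz": 0,"claw": 0},
    {"tx": 0.2,"ty": -0.95,"tz": 0,"wx": 0,"wy": 0,"wz": 0,"claw": 0},
  ],
)

```text
clock: 2.55
eef_pos: [501.4, -6.2, 276.2]
tool_rot: [3.141, 0.0, 0.001]
force: [-0.2, -0.8, -0.0]
width: 85.4
gripper_force: 0.0
```

```bash
python3 - <<'E'
from h import *
import pickle
s=ctrl.read_state(); print(s['clock'],s['eef_pos'],s['tool_rot'],s['qpos'])
p=ctrl.get_image('wrist'); pickle.dump((s,p),open('w1.pkl','wb')); cv2.imwrite('pics/w1.png',p['img'][...,::-1])
for th in ['stem_tip','hob']:
    for d in ctrl.trace(p,th)[:3]:
        c,_=cloud(p,d['pixels'],s); print(th,round(d['score'],2),np.round(d['extent']),np.percentile(c,[5,50,95],axis=0).round(1).tolist())
        if th=='hob' :
            t=c[(abs(c[:,2]-50)<5)][:,:2].astype(np.float32); print(cv2.minAreaRect(t))
c,uv=cloud(p,np.ones((420,560),bool),s)
m=(abs(c[:,0]-522)<40)&(abs(c[:,1])<40)
for lo,hi in [(57,74),(74,90)]:
    k=m&(c[:,2]>lo)&(c[:,2]<hi); print(lo,k.sum(),c[k].mean(0).round(1),c[k].min(0).round(1),c[k].max(0).round(1),uv[k].mean(0))
k=m&(c[:,2]>40)&(c[:,2]<57); print('top z',np.median(c[k,2]))
E
```

```text
2.55 [501.42149137  -6.19429296 276.20599816] [3.14087636e+00 1.88215711e-04 1.32040544e-03] [-0.10869004  0.36269059  0.08854158  1.86661675 -0.03872157  0.9141538
 -1.57170532]
stem_tip 0.67 [284. 152.  12.  10.] [[520.3, -11.9, 58.3], [526.7, -5.0, 77.3], [530.1, 1.1, 80.2]]
stem_tip 0.56 [ 16. 230.  29.  49.] [[397.0, 327.5, 4.5], [420.5, 336.3, 17.7], [447.4, 339.9, 37.9]]
hob 0.86 [387. 146. 297. 202.] [[435.7, -239.9, 49.9], [531.5, -104.3, 51.6], [609.8, 23.6, 53.1]]
((519.23486328125, -109.99798583984375), (294.4248352050781, 194.82765197753906), 86.32110595703125)
hob 0.32 [ 16. 231.  28.  50.] [[397.4, 327.7, 4.5], [420.8, 336.3, 17.7], [447.4, 339.6, 37.7]]
((0.0, 0.0), (0.0, 0.0), 0.0)
57 35 [529.6  -5.1  65.7] [520.6 -12.3  57.5] [530.4   2.   73.6] [282.         147.85714286]
74 165 [525.2  -5.3  77.7] [518.7 -13.   74. ] [529.9   1.9  81. ] [282.21818182 154.0969697 ]
top z 51.30094381718885
```

View pics/w1.png

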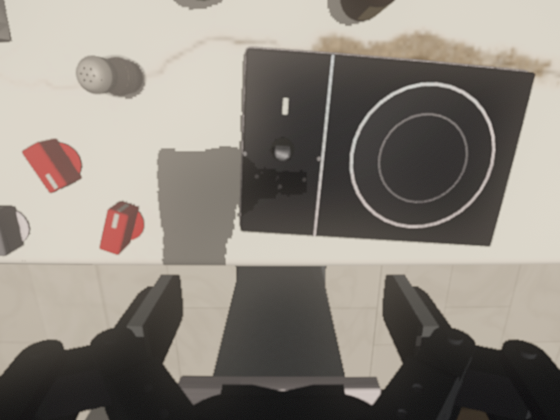

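The shaft is at (284,152) and the tick at (285,106). The hob yaw is about -3.7° and the shaft axis about (526,-5).

jog_arm(
  plan=[
    {"tx": -0.33,"ty": -1,"tz": 0,"wx": 0,"wy": 0,"wz": 0,"claw": 0},
    {"tx": -0.33,"ty": -1,"tz": 0,"wx": 0,"wy": 0,"wz": 0,"claw": 0},
    {"tx": -0.33,"ty": -1,"tz": 0,"wx": 0,"wy": 0,"wz": 0,"claw": 0},
    {"tx": -0.33,"ty": -1,"tz": 0,"wx": 0,"wy": 0,"wz": 0,"claw": 0},
    {"tx": -0.33,"ty": -1,"tz": 0,"wx": 0,"wy": 0,"wz": 0,"claw": 0},
    {"tx": -0.33,"ty": -1,"tz": 0,"wx": 0,"wy": 0,"wz": 0,"claw": 0},
    {"tx": -0.33,"ty": -1,"tz": 0,"wx": 0,"wy": 0,"wz": 0,"claw": 0},
  ],
)

```text
clock: 3.4
eef_pos: [400.7, 298.2, 276.5]
tool_rot: [-3.139, 0.0, 0.004]
force: [0.5, -0.3, 0.7]
width: 85.2
gripper_force: 0.0
```

jog_arm(
  plan=[
    {"tx": -0.02,"ty": -0.15,"tz": 0.3,"wx": 0,"wy": 0,"wz": 0,"claw": 0},
    {"tx": -0.02,"ty": -0.15,"tz": 0.3,"wx": 0,"wy": 0,"wz": 0,"claw": 0},
    {"tx": -0.02,"ty": -0.15,"tz": 0.3,"wx": 0,"wy": 0,"wz": 0,"claw": 0},
    {"tx": -0.02,"ty": -0.15,"tz": 0.3,"wx": 0,"wy": 0,"wz": 0,"claw": 0},
    {"tx": -0.02,"ty": -0.15,"tz": 0.3,"wx": 0,"wy": 0,"wz": 0,"claw": 0},
  ],
)

```text
clock: 3.9
eef_pos: [398.3, 337.8, 187.8]
tool_rot: [-3.141, -0.002, -0.003]
force: [0.5, -0.7, 0.5]
width: 85.6
gripper_force: 0.0
```

```bash
cat > k.py <<'E'
from h import *
def knob(s,p):
    c,uv=cloud(p,np.ones((420,560),bool),s)
    m=(np.hypot(c[:,0]-420,c[:,1]-343)<60)
    print('table z',np.median(c[m&(abs(c[:,2])<10),2]))
    k=m&(c[:,2]>33)&(c[:,2]<46); 
    t=c[k]; zt=np.median(t[:,2]); t=t[abs(t[:,2]-zt)<3]
    im=np.zeros((420,560),np.uint8); q=uv[k]; im[q[:,1],q[:,0]]=1
    print('top z',zt,len(t),cv2.minAreaRect(t[:,:2].astype(np.float32)),uv[k].min(0),uv[k].max(0))
    g=p['img'][uv[k][:,1],uv[k][:,0]].min(1); w=c[k][g>170]; print('mark',len(w),w.mean(0),'mean',t.mean(0))
E
python3 - <<'E'
from k import *
s=ctrl.read_state(); print(s['clock'],s['eef_pos'],s['tool_rot'],s['qpos'])
p=ctrl.get_image('wrist'); cv2.imwrite('pics/w2.png',p['img'][...,::-1])
knob(s,p)
E
```

```text
3.9 [398.32385382 337.76917803 187.8416189 ] [-3.14073253e+00 -2.45673947e-03 -3.17445157e-03] [-0.74991421  0.50337056 -0.01140004  1.92158399  0.01003727  0.71432045
 -2.34143938]
table z 1.328799218998256
top z 39.161460937949414 1941 ((421.33203125, 349.4234924316406), (25.990144729614258, 55.19090270996094), 89.40044403076172) [255 131] [285 196]
mark 0 [nan nan nan] mean [422.41656843 349.26834445  39.10348774]k.py:10: RuntimeWarning: Mean of empty slice.
  g=p['img'][uv[k][:,1],uv[k][:,0]].min(1); w=c[k][g>170]; print('mark',len(w),w.mean(0),'mean',t.mean(0))
  ret = um.true_divide(
```

View pics/w2.png

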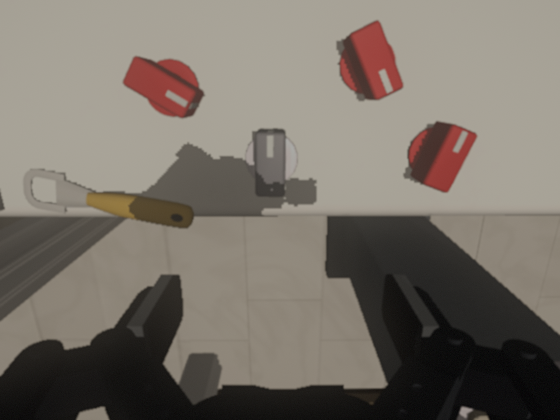

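The knob is at (270,160) with its mark at the far (+x) end: centre (421.5, 349.4), yaw about -0.6°. Its measured size matches. Descending.

jog_arm(
  plan=[
    {"tx": 0.077,"ty": -0.039,"tz": 0.12,"wx": 0,"wy": 0,"wz": 0.005,"claw": 0},
    {"tx": 0.077,"ty": -0.039,"tz": 0.25,"wx": 0,"wy": 0,"wz": 0.005,"claw": 0},
    {"tx": 0.077,"ty": -0.039,"tz": 0.4,"wx": 0,"wy": 0,"wz": 0.005,"claw": 0},
    {"tx": 0.077,"ty": -0.039,"tz": 0.5,"wx": 0,"wy": 0,"wz": 0.005,"claw": 0},
    {"tx": 0.077,"ty": -0.039,"tz": 0.56,"wx": 0,"wy": 0,"wz": 0.005,"claw": 0},
    {"tx": 0.077,"ty": -0.039,"tz": 0.587,"wx": 0,"wy": 0,"wz": 0.005,"claw": 0},
    {"tx": 0.077,"ty": -0.039,"tz": 0.587,"wx": 0,"wy": 0,"wz": 0.005,"claw": 0},
    {"tx": 0.077,"ty": -0.039,"tz": 0.587,"wx": 0,"wy": 0,"wz": 0.005,"claw": 0},
  ],
)

```text
clock: 4.75
eef_pos: [420.8, 351.0, 11.8]
tool_rot: [-3.14, -0.002, -0.009]
force: [-0.3, -0.3, 0.7]
width: 85.2
gripper_force: 0.0
```

jog_arm(
  plan=[
    {"tx": 0.002,"ty": 0.004,"tz": 0,"wx": 0,"wy": 0,"wz": 0,"claw": 0.4},
    {"tx": 0.002,"ty": 0.004,"tz": 0,"wx": 0,"wy": 0,"wz": 0,"claw": 0.6},
    {"tx": 0.002,"ty": 0.004,"tz": 0,"wx": 0,"wy": 0,"wz": 0,"claw": 1},
    {"tx": 0.002,"ty": 0.004,"tz": 0,"wx": 0,"wy": 0,"wz": 0,"claw": 1},
    {"tx": 0.002,"ty": 0.004,"tz": 0,"wx": 0,"wy": 0,"wz": 0,"claw": 1},
    {"tx": 0.002,"ty": 0.004,"tz": 0,"wx": 0,"wy": 0,"wz": 0,"claw": 1},
    {"tx": 0.002,"ty": 0.004,"tz": 0,"wx": 0,"wy": 0,"wz": 0,"claw": 1},
    {"tx": 0.002,"ty": 0.004,"tz": 0,"wx": 0,"wy": 0,"wz": 0,"claw": 1},
    {"tx": 0.002,"ty": 0.004,"tz": 0,"wx": 0,"wy": 0,"wz": 0,"claw": 1},
    {"tx": 0.002,"ty": 0.004,"tz": 0,"wx": 0,"wy": 0,"wz": 0,"claw": 1},
  ],
)

```text
clock: 5.75
eef_pos: [420.4, 349.7, 10.8]
tool_rot: [-3.141, -0.001, -0.008]
force: [-1.0, -0.6, 4.3]
width: 25.1
gripper_force: 60.5
```

jog_arm(
  plan=[
    {"tx": 0,"ty": 0,"tz": -0.1,"wx": 0,"wy": 0,"wz": 0,"claw": 1},
    {"tx": 0,"ty": 0,"tz": -0.25,"wx": 0,"wy": 0,"wz": 0,"claw": 1},
    {"tx": 0,"ty": 0,"tz": -0.4,"wx": 0,"wy": 0,"wz": 0,"claw": 1},
    {"tx": 0.1,"ty": 0.2,"tz": -0.55,"wx": 0,"wy": 0,"wz": 0,"claw": 1},
    {"tx": 0.2,"ty": 0.3,"tz": -0.55,"wx": 0,"wy": 0,"wz": 0.03,"claw": 1},
    {"tx": 0.3,"ty": 0.45,"tz": -0.55,"wx": 0,"wy": 0,"wz": 0.034,"claw": 1},
    {"tx": 0.35,"ty": 0.6,"tz": -0.55,"wx": 0,"wy": 0,"wz": 0.034,"claw": 1},
    {"tx": 0.35,"ty": 0.75,"tz": -0.55,"wx": 0,"wy": 0,"wz": 0.034,"claw": 1},
    {"tx": 0.35,"ty": 0.9,"tz": -0.55,"wx": 0,"wy": 0,"wz": 0.034,"claw": 1},
    {"tx": 0.35,"ty": 1,"tz": -0.55,"wx": 0,"wy": 0,"wz": 0.034,"claw": 1},
  ],
)

```text
clock: 6.75
eef_pos: [522.3, 44.8, 174.9]
tool_rot: [3.14, 0.001, -0.064]
force: [0.2, -0.5, 0.8]
width: 24.8
gripper_force: 59.6
```

jog_arm(
  plan=[
    {"tx": 0.01,"ty": 0.12,"tz": 0,"wx": 0,"wy": 0,"wz": 0,"claw": 1},
    {"tx": 0.01,"ty": 0.18,"tz": 0,"wx": 0,"wy": 0,"wz": 0,"claw": 1},
    {"tx": 0.01,"ty": 0.18,"tz": 0,"wx": 0,"wy": 0,"wz": 0,"claw": 1},
    {"tx": 0.01,"ty": 0.18,"tz": 0,"wx": 0,"wy": 0,"wz": 0,"claw": 1},
  ],
)

```text
clock: 7.15
eef_pos: [522.2, -5.0, 175.1]
tool_rot: [-3.141, 0.0, -0.062]
force: [-0.7, -0.0, -1.1]
width: 25.1
gripper_force: 59.6
```

```bash
cat > m.py <<'E'
from h import *
def look(tag):
    s=ctrl.read_state(); print(s['clock'],s['eef_pos'],s['tool_rot'],s['width'],s['force'])
    p=ctrl.get_image('wrist'); cv2.imwrite(f'pics/{tag}.png',p['img'][...,::-1])
    c,uv=cloud(p,np.ones((420,560),bool),s); e=np.array(s['eef_pos']); 
    k=(abs(c[:,0]-e[0])<40)&(abs(c[:,1]-e[1])<12)&(abs(c[:,2]-(e[2]+28))<5)
    t=c[k]; print('knob top z',np.median(t[:,2]) if len(t) else None,len(t)); 
    if len(t)>10: print(cv2.minAreaRect(t[:,:2].astype(np.float32)))
    for z0,z1 in [(57,74),(74,83)]:
        k=(abs(c[:,0]-526)<20)&(abs(c[:,1]+5)<20)&(c[:,2]>z0)&(c[:,2]<z1)
        if k.any(): print(z0,k.sum(),c[k].mean(0).round(1),c[k].min(0).round(1),c[k].max(0).round(1))
    hm=(abs(c[:,2]-51)<4)&(c[:,0]>380)&(c[:,0]<640)&(c[:,1]<60)
    if hm.any(): print('hob rect',cv2.minAreaRect(c[hm][:,:2].astype(np.float32)),c[hm].min(0),c[hm].max(0))
    w=(p['img'][uv[:,1],uv[:,0]].min(1)>140)&hm&(c[:,0]>545)&(c[:,0]<600)&(abs(c[:,1])<25)
    if w.any(): print('tick',w.sum(),c[w].mean(0),cv2.minAreaRect(c[w][:,:2].astype(np.float32)))
E
python3 -c "from m import *; look('w3')"
```

```text
7.15 [522.23148841  -4.96202862 175.05226644] [-3.14088403e+00  3.99114776e-04 -6.18169005e-02] 25.097694764103412 [-0.70864141 -0.04545807 -1.06408867]
knob top z 203.46156886803993 7732
((523.5607299804688, -4.925337791442871), (23.988845825195312, 56.786434173583984), 89.8648910522461)
57 133 [529.7  -5.2  65.7] [524.9 -13.   57. ] [530.5   2.9  74. ]
74 281 [525.8  -5.   77.8] [519.  -12.7  74. ] [530.4   2.8  81.3]
hob rect ((519.05078125, -109.24615478515625), (293.05975341796875, 195.08905029296875), 86.38282012939453) [ 414.20900895 -249.56062002   47.22933256] [624.94903177  39.80349022  54.91833418]
tick 170 [570.1627759   -7.68875632  51.69106671] ((570.1513061523438, -7.688454627990723), (5.34186315536499, 15.89210033416748), 86.4975814819336)
```

View pics/w3.png

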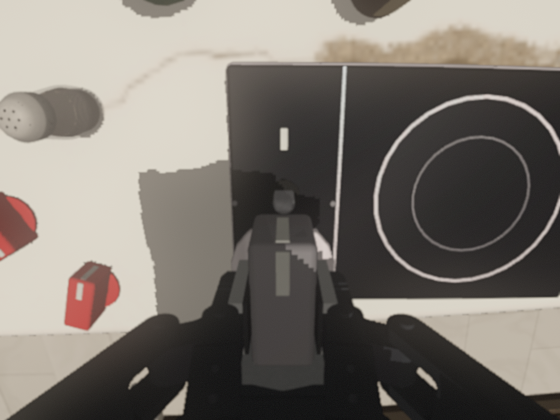

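The knob is held straight, with its mark, the shaft (284,200) and the tick (284,138) in one line. I need +2.5 mm in x, then down to just above the tip.

jog_arm(
  plan=[
    {"tx": 0.008,"ty": 0,"tz": 0.12,"wx": 0,"wy": 0,"wz": 0,"claw": 1},
    {"tx": 0.008,"ty": 0,"tz": 0.22,"wx": 0,"wy": 0,"wz": 0,"claw": 1},
    {"tx": 0.008,"ty": 0,"tz": 0.27,"wx": 0,"wy": 0,"wz": 0,"claw": 1},
    {"tx": 0.008,"ty": 0,"tz": 0.275,"wx": 0,"wy": 0,"wz": 0,"claw": 1},
    {"tx": 0.008,"ty": 0,"tz": 0.275,"wx": 0,"wy": 0,"wz": 0,"claw": 1},
  ],
)

```text
clock: 7.7
eef_pos: [524.9, -4.1, 92.7]
tool_rot: [-3.141, 0.0, -0.059]
force: [-0.1, 0.3, 0.0]
width: 24.7
gripper_force: 59.6
```

```bash
python3 -c "from m import *; look('w4')"
```

```text
7.7 [524.87765405  -4.14485532  92.67407837] [-3.14102290e+00  3.97323470e-04 -5.92783533e-02] 24.699150559650214 [-0.1276299   0.33998728  0.01140554]
knob top z 121.07324039960581 7741
((526.3942260742188, -4.115983009338379), (23.989234924316406, 57.122684478759766), 89.9088363647461)
hob rect ((521.3167724609375, -77.99827575683594), (230.89212036132812, 194.3992919921875), 86.33067321777344) [ 417.71316607 -187.14248943   47.01125069] [625.21458804  39.04374003  54.88998841]
tick 280 [570.26454247  -7.77846048  51.64651365] ((570.0616455078125, -7.7447614669799805), (5.012223720550537, 15.999074935913086), 84.43152618408203)
```

jog_arm(
  plan=[
    {"tx": 0,"ty": 0.002,"tz": 0.01,"wx": 0,"wy": 0,"wz": 0.002,"claw": 1},
    {"tx": 0,"ty": 0.002,"tz": 0.02,"wx": 0,"wy": 0,"wz": 0.002,"claw": 1},
    {"tx": 0,"ty": 0.002,"tz": 0.03,"wx": 0,"wy": 0,"wz": 0.002,"claw": 1},
    {"tx": 0,"ty": 0.002,"tz": 0.03,"wx": 0,"wy": 0,"wz": 0.002,"claw": 1},
  ],
)

```text
clock: 8.15
eef_pos: [524.6, -6.3, 83.6]
tool_rot: [3.142, 0.0, -0.065]
force: [-0.1, 0.3, -0.8]
width: 25.2
gripper_force: 59.6
```

jog_arm(
  plan=[
    {"tx": 0,"ty": 0,"tz": 0.01,"wx": 0,"wy": 0,"wz": 0,"claw": 1},
    {"tx": 0,"ty": 0,"tz": 0.02,"wx": 0,"wy": 0,"wz": 0,"claw": 1},
    {"tx": 0,"ty": 0,"tz": 0.03,"wx": 0,"wy": 0,"wz": 0,"claw": 1},
    {"tx": 0,"ty": 0,"tz": 0.04,"wx": 0,"wy": 0,"wz": 0,"claw": 1},
    {"tx": 0,"ty": 0,"tz": 0.043,"wx": 0,"wy": 0,"wz": 0,"claw": 1},
    {"tx": 0,"ty": 0,"tz": 0.043,"wx": 0,"wy": 0,"wz": 0,"claw": 1},
  ],
)

```text
clock: 8.75
eef_pos: [524.6, -6.3, 70.6]
tool_rot: [3.142, 0.0, -0.065]
force: [-0.6, -0.4, 0.2]
width: 25.2
gripper_force: 59.6
```

```bash
python3 - <<'E'
from h import *
for i in range(6):
    s=ctrl.read_state(); print(np.round(s['eef_pos'],2),np.round(s['force'],2),np.round(s['torque'],2)); ctrl.get_image('wrist')
E
```

```text
[524.61  -6.27  70.59] [-0.6  -0.38  0.2 ] [ 0.01 -0.03 -0.02]
[524.72  -6.23  70.73] [-0.74  0.4  -0.69] [-0.01  0.01  0.02]
[524.81  -6.22  70.82] [ 0.11 -0.07 -1.64] [-0.02  0.07 -0.01]
[524.85  -6.23  70.89] [-0.04 -0.54 -0.8 ] [ 0.02 -0.03  0.05]
[524.89  -6.25  70.94] [ 0.39 -0.11 -0.85] [-0.01 -0.   -0.01]
[524.89  -6.25  70.94] [ 0.3  -0.35 -1.14] [-0.04  0.01 -0.01]
```

No side force so far, so it is sliding on. Next is the press: seating should show at about TCP 69 and the stop at about 63.

jog_arm(
  plan=[
    {"tx": 0,"ty": 0,"tz": 0.005,"wx": 0,"wy": 0,"wz": 0,"claw": 1},
    {"tx": 0,"ty": 0,"tz": 0.012,"wx": 0,"wy": 0,"wz": 0,"claw": 1},
    {"tx": 0,"ty": 0,"tz": 0.012,"wx": 0,"wy": 0,"wz": 0,"claw": 1},
    {"tx": 0,"ty": 0,"tz": 0.012,"wx": 0,"wy": 0,"wz": 0,"claw": 1},
  ],
)

```text
clock: 9.45
eef_pos: [524.9, -6.3, 67.4]
tool_rot: [-3.142, -0.0, -0.065]
force: [-0.5, 0.6, 3.8]
width: 24.8
gripper_force: 59.9
```

jog_arm(
  plan=[
    {"tx": 0,"ty": 0,"tz": 0.005,"wx": 0,"wy": 0,"wz": 0,"claw": 1},
    {"tx": 0,"ty": 0,"tz": 0.01,"wx": 0,"wy": 0,"wz": 0,"claw": 1},
    {"tx": 0,"ty": 0,"tz": 0.01,"wx": 0,"wy": 0,"wz": 0,"claw": 1},
    {"tx": 0,"ty": 0,"tz": 0.01,"wx": 0,"wy": 0,"wz": 0,"claw": 1},
  ],
)

```text
clock: 9.85
eef_pos: [525.0, -6.2, 64.4]
tool_rot: [-3.142, -0.0, -0.065]
force: [-0.2, 0.7, 6.0]
width: 25.2
gripper_force: 60.2
```

The force slope matches the spring at 0.7 N/mm. I'll continue to the stop.

jog_arm(
  plan=[
    {"tx": 0,"ty": 0,"tz": 0.005,"wx": 0,"wy": 0,"wz": 0,"claw": 1},
    {"tx": 0,"ty": 0,"tz": 0.01,"wx": 0,"wy": 0,"wz": 0,"claw": 1},
    {"tx": 0,"ty": 0,"tz": 0.012,"wx": 0,"wy": 0,"wz": 0,"claw": 1},
    {"tx": 0,"ty": 0,"tz": 0.012,"wx": 0,"wy": 0,"wz": 0,"claw": 1},
    {"tx": 0,"ty": 0,"tz": 0.012,"wx": 0,"wy": 0,"wz": 0,"claw": 1},
  ],
)

```text
clock: 10.35
eef_pos: [525.1, -6.3, 62.4]
tool_rot: [-3.142, -0.001, -0.065]
force: [-4.4, 0.4, 21.5]
width: 25.4
gripper_force: 62.7
```

```bash
python3 -c "
from m import *
look('w5')
for i in range(5):
    s=ctrl.read_state(); print(np.round(s['eef_pos'],2),np.round(s['force'],2)); p=ctrl.get_image('scene')"
```

```text
10.35 [525.07675738  -6.2686423   62.40525014] [-3.14154812e+00 -1.26420119e-03 -6.47161424e-02] 25.35737645857351 [-4.37631319  0.37874782 21.5420207 ]
knob top z 90.87013979699846 7751
((526.503662109375, -6.242221832275391), (23.99489974975586, 56.91798400878906), 89.87584686279297)
57 512 [537.6  -3.5  61.5] [530.7 -25.   57. ] [545.8  14.9  74. ]
74 277 [536.3  -5.4  78.8] [533.5 -25.   74. ] [538.1  15.   83. ]
hob rect ((522.1250610351562, -67.76595306396484), (210.69386291503906, 194.07037353515625), 86.17662811279297) [ 418.61198114 -166.45523938   47.23500294] [625.32968612  39.12896338  54.86519788]
tick 416 [570.15165965  -7.68182896  51.65699604] ((570.1016235351562, -7.647934913635254), (5.053922176361084, 16.0667667388916), 86.40380096435547)
[525.1   -6.22  62.41] [-3.84  1.13 21.93]
[525.07  -6.25  62.39] [-3.46  0.53 21.43]
[525.06  -6.27  62.38] [-3.51 -0.06 21.  ]
[525.08  -6.26  62.38] [-2.98  0.2  20.58]
[525.07  -6.27  62.41] [-4.45  0.36 20.55]
```

View pics/w5.png

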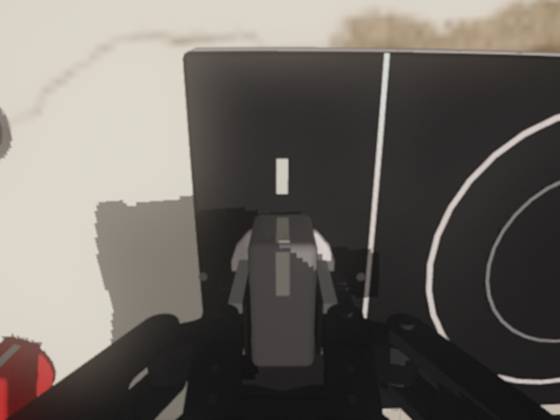

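The knob at (282,290) is seated and at the stop, with its mark in line with the tick at (282,176). The force holds at about 21 N and the grip hasn't slipped. Handing in.

```bash
python3 -c "
from cell import ctrl
print(ctrl.finish_job())"
```

```text
the job is handed in; nothing more can be done
None
```

The knob is fully on the D-shaft with its mark in line with the tick. It was still gripped and held pressed against the stop (about 21 N) when I handed the job in at about 11 s, and the arm touched none of the things standing around.

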